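# Prop the gluing jig's sprung latch and take out the bracket

### The arm

A 6-joint arm with a two-finger parallel gripper is mounted at the origin on the work surface. World frame = base frame: x ahead of the robot, y to its left, z up, the work surface at z = 0. Lengths are in m, angles in rad, forces in N, time in s.
With the tool pointing down it reaches from about 0.425 to 0.95 m from the base axis. Payload 3.5 kg.
Tool frame: the origin (TCP) lies on the centre line of the jaws, within the pads' length; the fingertips stand 14 mm ahead of it and the grasp point (between the pads) lies 5 mm behind it (tips_ahead is the distance from the TCP to the fingertips, in m); y points along the fingers, z is the direction in which the jaws open and shut, and the axes are right-handed (so a half turn about y gives the same grasp; the last joint's range is limited). The gripper opens to 85 mm and grips with 20 to 120 N. Pads are 22 mm wide; open, the fingers measure 114 mm over their backs; the gripper's body (76 mm by 85 mm) begins 54 mm behind the grasp point. The pads swing forward as they close: fully open they stand 13 mm farther back than shut.
Start: joints at [1.027, 0.286, 1.577, -0, 1.279, -0.15], TCP at [0.259, 0.623, 0.245] pointing down, gripper open.
Joint ranges: [-2.77, 2.77], [-0.9, 2.22], [0.21, 2.48], [-1.53, 4.67], [0.24, 2.81], [-2.84, 2.84]. Speed limits (rad/s): [2.79, 2.79, 3.14, 3.14, 3.14, 3.14].

### API

Orientations are given as a unit quaternion [x, y, z, w].
In Python, from plant import get_state, read_camera, sign_off, tips_ahead gives the robot as it stands.
- The arm moves only by the tool send_rows, never from a script. Its argument "plan" is a list of rows, each a list of 2 entries, a list of its own where there are three numbers: the shift along the tool's x, y, z in units of 12 cm (1.0 is 12 cm), then the turn, a rotation vector about the tool's x, y, z in units of 360 degrees (1.0 is 360 degrees). In form: [[[tx, ty, tz], [rx, ry, rz]], ...]. A call has 1 to 12 rows; each row shifts and turns the commanded pose from where the row before left it, along the tool's axes as they then stand; what a row does not reach is not made up. A row lasts 1/10 s, in which the tool goes at most 50 mm and 8.59 degrees, less where a joint would pass 70% of its speed; a pose out of reach is approached as far as the arm can. A call with a number of a shift or a turn outside -1 to 1 is refused whole. A call with a gripper value outside its range is refused whole. "gripper" is the closure, from 0 (fully open) to 1 (shut), set as the call begins (left out, the last holds). The fingers move at their own pace and stop on an object; "grip_force" is the grip in N (left out, the last holds). Time passes only in rows, so rows that do not move let the fingers close. It gives the time, the measured TCP pose, the force and the opening at its end, in the units of the state.
- get_state(): the state, without advancing time (a new reading comes with each control period).
- read_camera(name): name is "scene" or "side" or "wrist"; returns a dict with "img" (420x560x3 uint8, blue, green, red), "fx", "fy", "cx", "cy" (pixels), "world_from_camera" (4x4, takes a point from camera to world coordinates); the wrist camera has in their place "mount" (4x4, takes a point from camera to tool coordinates, whose origin is the TCP and whose axes are the tool frame's). Camera axes: x right, y down, z forward; pixel columns grow to the right and rows downward; lengths in m; the calibration is good to about 2 mm. A picture is of the moment at which its call begins: read the wrist's pose just before it. There is no depth.
- sign_off(): hands the job in, once; it reports no verdict.
The state is a dict: "time": time; "qpos": joint angles; "dq": joint speeds; "joint_efforts": joint torques, N m; "eef_pos": TCP position; "tcp_rot": TCP orientation; "contact_force": force on the tool from outside, world axes, zero at the start; "wrist_torque": the same for the moment, N m; "opening": opening from 0.0 (shut) to 1.0 (fully open).
Only numpy, scipy, OpenCV 4.12 (cv2) and the standard library are available. Lean on these libraries where they do the work, as an engineer would, in place of code of your own. Each camera call takes 0.05 s, during which the arm holds its last target. There are 200 camera calls.

### The job

The glued plywood bracket is held down in the jig by a sprung latch. Push the thick wedge, the only one of the three wooden props that opens the latch far enough, thin end down and fully home into the gap between the jig's fixed post and the latch's cross-piece, and let go, so that it holds the latch open by itself. Then lift the bracket out and leave it standing on its foot in the blue tray, with the wedge still in the jig.

Things in the scene. Friction and masses are not known exactly. Their poses are not given: they have to be found in the camera images.
- wedge_mid (a point): Thick wooden wedge, 130 mm tall, 40 wide (its y), 32 thick (its x); the lowest 24 mm taper evenly to 14 thick at the foot. 0.12 kg. Stands foot down on an 8 mm plywood board with two props of the same wood and height that stay there (a 14 mm thin slip, a 22 mm round dowel), 68 mm apart along the row, order varies. Point: its centre, z up. Grip the upper half across the thickness.
- slot (a point): Centre of the mouth of the fixed jig's gap, 87 mm above the table, level with the tops of its sides; floor 75 mm below. z up; x across the gap, away from the bracket. Sides: wooden post 50 mm wide (-x), steel cross-piece of the latch 80 mm (+x). 18 mm wide, shut; the top 20 mm flare to 38. Wedge thickness goes along x; home, its foot is on the floor, its centre 7 mm to +x of and 10 mm below the point.
- catch (a joint): Sprung latch of the jig: slide along the slot's +x, m, 0 = shut, about 0.014 with the wedge home. The spring pushes it shut with 3 to 6 N; pressing the wedge down takes 5 to 25 N, then friction holds it. The steel lip (top 36 mm above the table) covers 8 mm of the bracket's foot when shut; it is clear of the foot from about 0.010 on.
- bracket_mid (a point): Glued plywood bracket in the jig's nest, 121 mm from the slot towards its -x: foot 80 (x) x 75 (y) x 14 mm with an upright fin on its middle, 18 thick (x), 60 wide (y), 60 tall; 74 tall in all, 0.22 kg. Point: its centre, half-way up, 37 mm above its underside; z up. Nest walls 10 mm high, 1 to 3 mm play, floor 12 mm above the table. Grip the fin across x and lift straight up.
- tray_floor (a point): Centre of the inner floor (4 mm above the table) of the fixed blue plastic tray, inside 142 (x) x 152 mm (y), rim 16 mm above the table; z up. It lies on the other side of the jig from the props' board; the two change places.
Not all that is in view belongs to the job. Of the things shaped like the part that bears bracket_mid, the wooden one is meant.

How it is judged:
By the outcome, as a careful person would: the job done as asked, in the order asked, and still so for the second after the job is handed in, with the robot touching nothing.
It also fails if it takes over 64 s, if anything falls off the work surface, if the arm or the gripper's body presses on something with over 40 N, if the wrist force passes 120 N, or if a joint passes its speed limit or range.

## Working session

There is one attempt and no reset: what is moved stays moved. The work goes in short steps, Python scripts to look and compute and a tool call to move; the robot and the scene stay as the last step left them, time stands still between calls to the robot, and variables do not carry over. Pictures are saved under pics/ and viewed, about 8 in all and at most 12, crops included, and the job is handed in when it is done.

Besides the shell and the picture viewer there is one more tool, called after "Call:" by a JSON object that holds its "name" and its "arguments", one argument or row to a line. send_rows: Moves the arm, as the interface text tells. Its arguments: {"type":"object","properties":{"plan":{"type":"array"},"gripper":{"type":"number"},"grip_force":{"type":"number"}},"required":["plan"]}

```bash
mkdir -p pics; ls; python3 - <<'E'
from plant import *
import cv2,numpy as np
print(get_state(), tips_ahead)
a=[]
for n in ["scene","side","wrist"]:
    c=read_camera(n); cv2.imwrite(f"pics/{n}0.png",c["img"]); np.savez(f"pics/{n}0.npz",**c)
    print(n,c["fx"],c["fy"],c["cx"],c["cy"],np.round(c.get("world_from_camera",c.get("mount")),4).tolist())
E
```

```text
pics
{'time': 0.0, 'qpos': array([ 1.02703617e+00,  2.87232026e-01,  1.57818257e+00,  9.37059765e-06,
        1.27858650e+00, -1.49993205e-01]), 'dq': array([-0.00035609,  0.00168115,  0.00089026,  0.00082657, -0.00077886,
        0.00189932]), 'joint_efforts': array([-8.98299477e-04, -4.05964887e+01, -2.92627466e+01, -2.06108748e-04,
        5.76778097e-03,  3.74026058e-06]), 'eef_pos': array([0.25861759, 0.6228172 , 0.24389987]), 'tcp_rot': array([ 0.6942452 , -0.13861327,  0.13802834, -0.69264576]), 'contact_force': array([-0.12214549,  0.31366132,  0.37135306]), 'wrist_torque': array([-0.03343563, -0.03084615, -0.02155873]), 'opening': 1.0012986190520283} 0.014
scene 433.15550914882704 433.15550914882704 281.8091624174441 210.74858979414932 [[0.33, 0.7418, -0.5838, 1.0819], [0.9439, -0.2693, 0.1913, -0.2559], [-0.0153, -0.6142, -0.789, 0.9135], [0.0, 0.0, 0.0, 1.0]]
side 435.9515317651336 435.9515317651336 284.4784915551156 210.72249553609242 [[0.8307, -0.403, 0.3841, 0.1081], [-0.5565, -0.6216, 0.5512, -0.5793], [0.0166, -0.6717, -0.7407, 0.8053], [0.0, 0.0, 0.0, 1.0]]
wrist 291.65821127026635 291.65821127026635 278.2580818739023 208.08141404146428 [[0.0012, 0.9567, 0.291, -0.0729], [0.0007, -0.291, 0.9567, -0.1288], [1.0, -0.0009, -0.0011, 0.0001], [0.0, 0.0, 0.0, 1.0]]
```

View pics/scene0.png

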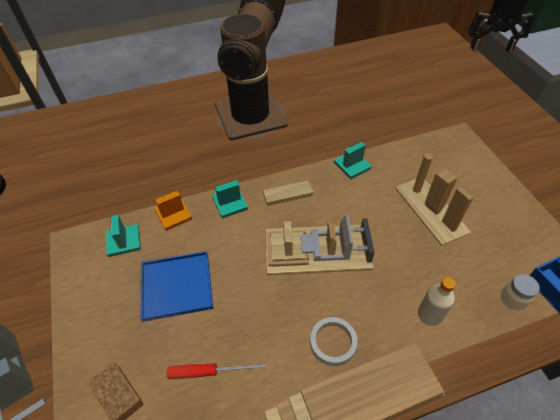

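View pics/side0.png

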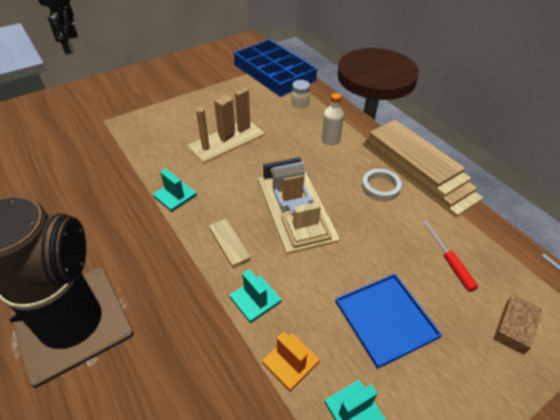

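The scene view shows the jig at (318,247), the tray at (176,285) and three props at (425,173), (441,192) and (457,210). The wooden bracket is at (289,243). The teal and orange brackets at (123,235), (173,208), (230,197) and (353,158) are decoys. An enlarged crop comes next to confirm which prop and which bracket.

```bash
python3 - <<'E'
import cv2,numpy as np
s=cv2.imread("pics/scene0.png"); d=cv2.imread("pics/side0.png")
R=lambda im,x,y,w,h,k: cv2.resize(im[y:y+h,x:x+w],None,fx=k,fy=k,interpolation=cv2.INTER_CUBIC)
top=np.hstack([R(s,390,140,100,110,4),R(d,180,80,100,110,4)][:2])
bot=np.hstack([R(s,255,205,130,75,6)])
cv2.imwrite("pics/props.png",top); cv2.imwrite("pics/jig.png",bot)
E
```

```text
(no output)
```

View pics/props.png

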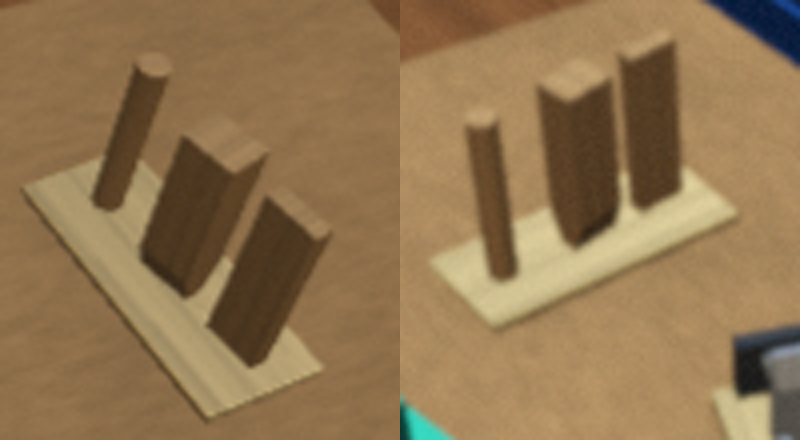

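View pics/jig.png

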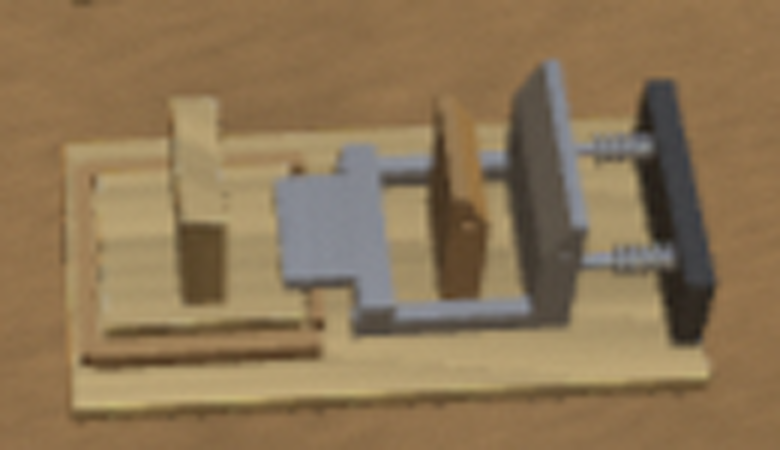

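The middle prop, at scene (446,176) and side (224,100), is the wedge, because it is thick with a tapered foot. The round dowel is at (428,157) and the thin slip at (463,193). The wooden bracket sits in the nest on the left of the jig, with its fin top at (287,231). The brown post is at (332,230) and the steel cross-piece at (348,230). Next I convert these pixels to world positions.

```bash
cat > h.py <<'E'
import numpy as np, cv2
from scipy.spatial.transform import Rotation as Rn
def ray(c,T,uv,z):
    d=T[:3,:3]@np.array([(uv[0]-c["cx"])/c["fx"],(uv[1]-c["cy"])/c["fy"],1.0])
    return T[:3,3]+d*(z-T[2,3])/d[2]
def load(n): return dict(np.load(f"pics/{n}.npz"))
def T_of(c,st=None):
    if "world_from_camera" in c: return c["world_from_camera"]
    T=np.eye(4); T[:3,:3]=Rn.from_quat(c["q"]).as_matrix(); T[:3,3]=c["p"]; return T@c["mount"]
def proj(c,P):
    T=np.linalg.inv(T_of(c)); p=T[:3,:3]@P+T[:3,3]; return [c["fx"]*p[0]/p[2]+c["cx"],c["fy"]*p[1]/p[2]+c["cy"]]
def snap(name,n="wrist"):
    from plant import get_state,read_camera
    s=get_state(); c=dict(read_camera(n)); c["p"]=s["eef_pos"]; c["q"]=s["tcp_rot"]
    np.savez(f"pics/{name}.npz",**c); cv2.imwrite(f"pics/{name}.png",c["img"]); return c
def step(goal,yaw,final=None):
    """remaining move in tool axes, cm units of 12cm, and yaw; yaw = direction of tool z (jaw) in world xy"""
    from plant import get_state
    s=get_state(); R=Rn.from_quat(s["tcp_rot"])
    Rg=Rn.from_matrix(np.array([np.cross([0,0,-1],[np.cos(yaw),np.sin(yaw),0]),[0,0,-1],[np.cos(yaw),np.sin(yaw),0]]).T)
    d=R.inv().apply(np.array(goal)-s["eef_pos"])/0.12; r=(R.inv()*Rg).as_rotvec()/(2*np.pi)
    np.set_printoptions(suppress=True,precision=4)
    print("t",s["time"],"p",s["eef_pos"],"F",s["contact_force"],"op",s["opening"]); print("shift",d,"turn",r)
E
python3 - <<'E'
from h import *
np.set_printoptions(suppress=True,precision=4)
s,d=load("scene0"),load("side0")
def show(t,S,z,c):
    P=np.array([ray(c,T_of(c),p,z) for p in S]); print(t,P.tolist() if 0 else P[:,:2].round(4).tolist(),"mean",P.mean(0))
f=lambda L:[(x/4+390,y/4+140) for x,y in L]; g=lambda L:[((x-400)/4+180,y/4+80) for x,y in L]
j=lambda L:[(x/6+255,y/6+205) for x,y in L]
show("wedge top sc",f([(182,137),(218,117),(268,153),(234,173)]),.138,s)
show("wedge top sd",g([(538,85),(588,60),(612,80),(570,100)]),.138,d)
show("props board sc",f([(22,188),(105,157),(322,368),(208,418)]),.008,s)
show("post top",j([(435,97),(458,95),(485,222),(462,222)]),.087,s)
show("cross top",j([(546,62),(560,65),(588,228),(572,240)]),.087,s)
show("fin top",j([(170,98),(218,97),(226,222),(180,222)]),.086,s)
show("board bottom",j([(75,410),(708,380)]),0,s)
show("tray rim", [(141,264),(209,254),(212,307),(143,317)],.016,s)
print(Rn.from_quat([0.6942452 , -0.13861327,  0.13802834, -0.69264576]).as_matrix())
E
```

```text
wedge top sc [[0.5292, 0.3172], [0.5223, 0.3464], [0.558, 0.3582], [0.5649, 0.3305]] mean [0.5436 0.3381 0.138 ]
wedge top sd [[0.5169, 0.3459], [0.5592, 0.3541], [0.5612, 0.3247], [0.5266, 0.3193]] mean [0.541 0.336 0.138]
props board sc [[0.4404, 0.2852], [0.4347, 0.3531], [0.6392, 0.3902], [0.6477, 0.3023]] mean [0.5405 0.3327 0.008 ]
post top [[0.5367, 0.0359], [0.5389, 0.0448], [0.5978, 0.0306], [0.5948, 0.0224]] mean [0.5671 0.0334 0.087 ]
cross top [[0.5358, 0.0842], [0.5391, 0.0888], [0.6136, 0.0662], [0.6165, 0.0583]] mean [0.5762 0.0744 0.087 ]
fin top [[0.5008, -0.0624], [0.5069, -0.0444], [0.5637, -0.0619], [0.5577, -0.0784]] mean [ 0.5323 -0.0618  0.086 ]
board bottom [[0.5741, -0.1297], [0.6472, 0.1143]] mean [ 0.6107 -0.0077  0.    ]
tray rim [[0.4554, -0.4112], [0.4834, -0.2499], [0.6227, -0.276], [0.5944, -0.4261]] mean [ 0.539  -0.3408  0.016 ]
[[ 0.9235 -0.0013  0.3837]
 [-0.3837 -0.0021  0.9235]
 [-0.0004 -1.     -0.0024]]
```

```bash
cat >> h.py <<'E'
    print("shift in goal frame (turn first)",Rg.inv().apply(np.array(goal)-s["eef_pos"])/0.12)
E
python3 -c "
from h import *
a=np.deg2rad
step([.50,.33,.24],a(101))"
```

```text
t 0.15 p [0.2587 0.6229 0.2442] F [-0.1769  0.4292  0.1481] op 1.0002691323699868
shift [ 2.7934  0.037  -1.4827] turn [ 0.0003 -0.0932 -0.0001]
shift in goal frame (turn first) [ 1.508   0.0351 -2.7799]
```

Call:
{"name": "send_rows", "arguments": {
  "plan": [
    [[0,0,0],[0,-0.0233,0]],
    [[0,0,0],[0,-0.0233,0]],
    [[0,0,0],[0,-0.0233,0]],
    [[0,0,0],[0,-0.0233,0]],
    [[0.19,0.004,-0.35],[0,0,0]],
    [[0.19,0.004,-0.35],[0,0,0]],
    [[0.19,0.004,-0.35],[0,0,0]],
    [[0.19,0.004,-0.35],[0,0,0]],
    [[0.19,0.004,-0.35],[0,0,0]],
    [[0.19,0.004,-0.35],[0,0,0]],
    [[0.19,0.004,-0.35],[0,0,0]],
    [[0.19,0.004,-0.35],[0,0,0]]
  ]
}}

```text
time: 1.35
eef_pos: [0.5028, 0.3265, 0.2412]
tcp_rot: [-0.704, -0.068, 0.068, 0.704]
contact_force: [0.4, 0.7, 0.6]
opening: 1.001
```

```bash
python3 -c "
from h import *
snap('w1'); step([.55,.0,.22],np.deg2rad(74))"
```

```text
t 1.4 p [0.5073 0.3213 0.2411] F [ 2.1906 -2.1094  0.1402] op 1.00081799158914
shift [-0.1477  0.1889 -2.6959] turn [0.0007 0.0742 0.0005]
shift in goal frame (turn first) [ 1.0804  0.1761 -2.4753]
```

Call:
{"name": "send_rows", "arguments": {
  "plan": [
    [[0,0,0],[0,0.0235,0]],
    [[0,0,0],[0,0.0235,0]],
    [[0,0,0],[0,0.0235,0]],
    [[0.135,0.022,-0.31],[0,0,0]],
    [[0.135,0.022,-0.31],[0,0,0]],
    [[0.135,0.022,-0.31],[0,0,0]],
    [[0.135,0.022,-0.31],[0,0,0]],
    [[0.135,0.022,-0.31],[0,0,0]],
    [[0.135,0.022,-0.31],[0,0,0]],
    [[0.135,0.022,-0.31],[0,0,0]],
    [[0.135,0.022,-0.31],[0,0,0]],
    [[0,0,0],[0,0,0]]
  ]
}}

```text
time: 2.6
eef_pos: [0.5538, 0.004, 0.2197]
tcp_rot: [0.702, -0.091, 0.09, -0.701]
contact_force: [-0.4, 0.8, -0.1]
opening: 0.997
```

```bash
python3 -c "
from h import *
c=snap('w2'); im=c['img']; v=im
cv2.imwrite('pics/w2b.png',cv2.resize(v,(800,600),interpolation=cv2.INTER_CUBIC))
step([.55,.0,.22],np.deg2rad(74))"
```

```text
t 2.65 p [0.5536 0.006  0.2199] F [-0.589   0.0858  0.1299] op 0.9988975527532749
shift [-0.0162 -0.0012 -0.0557] turn [-0.      0.0038 -0.0002]
shift in goal frame (turn first) [-0.0149 -0.0012 -0.0561]
```

View pics/w2b.png

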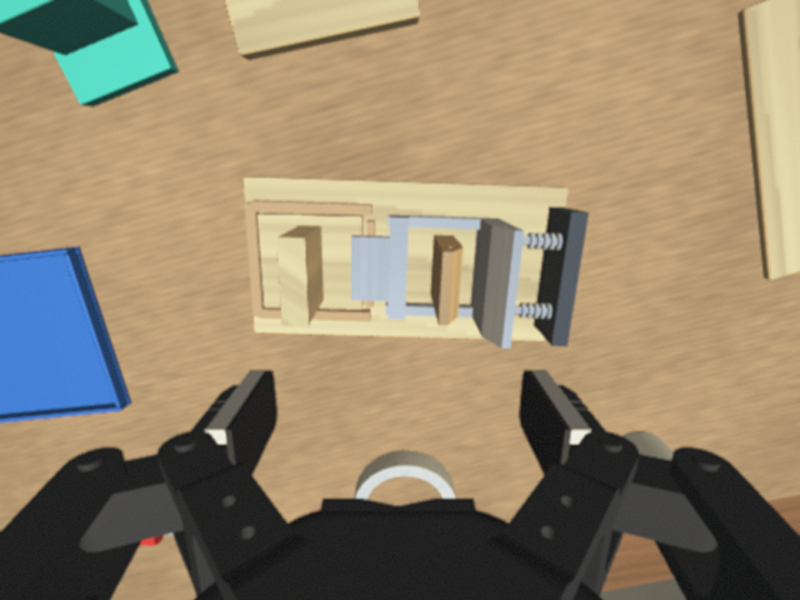

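The wrist view shows the jig from above: fin top around (300,275), post (447,280), cross-piece (500,280), in the 800x600 picture. I will enlarge it to read pixels.

```bash
python3 -c "
from h import *
v=cv2.imread('pics/w2.png')[115:260,165:415]
cv2.imwrite('pics/w2c.png',cv2.resize(v,None,fx=3.2,fy=3.2,interpolation=cv2.INTER_CUBIC))"
```

```text
(no output)
```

View pics/w2c.png

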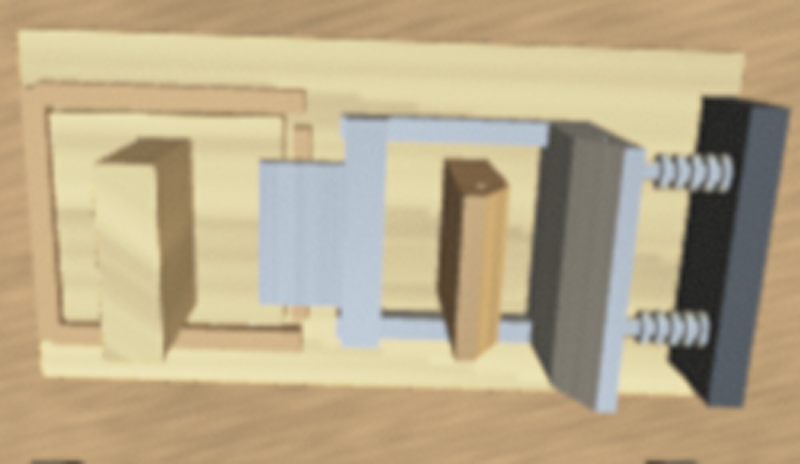

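```bash
python3 - <<'E'
from h import *
np.set_printoptions(suppress=True,precision=4)
c=load("w2");T=T_of(c)
j=lambda L,z:np.array([ray(c,T,(x/3.2+165,y/3.2+115),z)[:2] for x,y in L])
fin=j([(97,163),(157,163),(163,360),(103,358)],.086)
po=j([(465,195),(490,193),(474,358),(455,358)],.087)
cr=j([(628,150),(643,150),(617,408),(597,408)],.087)
n=np.linalg.norm; an=lambda v:np.rad2deg(np.arctan2(v[1],v[0]))
for q,nm in ((fin,"fin"),(po,"post"),(cr,"cross")):
    print(nm,q.mean(0),"w",n(q[1]-q[0]),n(q[2]-q[3]),"len",n(q[3]-q[0]),n(q[2]-q[1]),"ang",an(q[3]-q[0])+90,an(q[2]-q[1])+90)
bd=j([(45,378),(678,395)],0.004); print("board edge",an(bd[1]-bd[0]), j([(22,32),(740,55)],0.008).tolist())
a=np.deg2rad(74.5);u=np.array([np.cos(a),np.sin(a)]); v=np.array([-u[1],u[0]])
pr=(po[1]+po[2])/2; cl=(cr[0]+cr[3])/2
print("gap",(cl-pr)@u,"lat",pr@v,cl@v,fin.mean(0)@v,"u:",fin.mean(0)@u,pr@u,cl@u)
m=u*((pr+cl)/2@u)+v*((po.mean(0)+cr.mean(0)+fin.mean(0))@v/3)
print("slot",m,"from fin",fin.mean(0)+.121*u)
E
```

```text
fin [ 0.5333 -0.0611] w 0.01691736608613035 0.017983740008571752 len 0.058661096076209986 0.059247162796709656 ang 72.2644138250102 73.31546549082448
post [0.5623 0.0338] w 0.007082710865553145 0.005673618227810794 len 0.04925384981408351 0.04988326396288283 ang 73.59027573860246 72.01797833068213
cross [0.5752 0.0756] w 0.004187065222205782 0.006068891594049879 len 0.07816540220884566 0.07811275743228682 ang 73.07040459970415 74.44975610855835
board edge 73.62796945664063 [[0.4584615649094164, -0.09527820218029953], [0.5304625092253077, 0.14730673077780482]]
gap 0.03799747288238574 lat -0.5326457813946135 -0.5341586506790337 -0.5301865702459607 u: 0.08364951519966668 0.18601946683614673 0.22401693971853245
slot [0.5678 0.0553] from fin [0.5656 0.0555]
```

```bash
python3 -c "
from h import *
step([.485,.327,.24],np.deg2rad(102))
c=load('w1'); print(proj(c,np.array([.542,.337,.138])),proj(c,np.array([.542,.337,.008])))"
```

```text
t 2.65 p [0.5536 0.006  0.2199] F [-0.589   0.0858  0.1299] op 0.9988975527532749
shift [-1.2285 -0.1665  2.4442] turn [-0.     -0.074  -0.0002]
shift in goal frame (turn first) [-0.0028 -0.1679  2.7355]
[np.float64(282.51126525890794), np.float64(255.18866534686185)] [np.float64(281.15016140356175), np.float64(210.7229313075646)]
```

Call:
{"name": "send_rows", "arguments": {
  "plan": [
    [[0,0,0],[0,-0.0235,0]],
    [[0,0,0],[0,-0.0235,0]],
    [[0,0,0],[0,-0.0235,0]],
    [[0,-0.021,0.342],[0,0,0]],
    [[0,-0.021,0.342],[0,0,0]],
    [[0,-0.021,0.342],[0,0,0]],
    [[0,-0.021,0.342],[0,0,0]],
    [[0,-0.021,0.342],[0,0,0]],
    [[0,-0.021,0.342],[0,0,0]],
    [[0,-0.021,0.342],[0,0,0]],
    [[0,-0.021,0.342],[0,0,0]],
    [[0,0,0],[0,0,0]]
  ]
}}

```text
time: 3.85
eef_pos: [0.4885, 0.3355, 0.2409]
tcp_rot: [-0.703, -0.07, 0.07, 0.704]
contact_force: [-0.3, 0.4, -0.4]
opening: 1.001
```

```bash
python3 -c "
from h import *
c=snap('w3'); u,v=map(int,proj(c,np.array([.542,.337,.138]))); print(u,v)
x0=max(0,u-100); y0=max(0,min(v-85,270)); print(x0,y0)
w=c['img'][y0:y0+150,x0:x0+200]
cv2.imwrite('pics/w3c.png',cv2.resize(w,None,fx=4,fy=4,interpolation=cv2.INTER_CUBIC))
step([.485,.327,.24],np.deg2rad(102))"
```

```text
268 267
168 182
t 3.9 p [0.4891 0.3333 0.2405] F [-0.1089  0.0093  0.4807] op 0.9946505686002842
shift [-0.0443  0.0044 -0.045 ] turn [-0.     -0.0019 -0.    ]
shift in goal frame (turn first) [-0.0448  0.0044 -0.0445]
```

View pics/w3c.png

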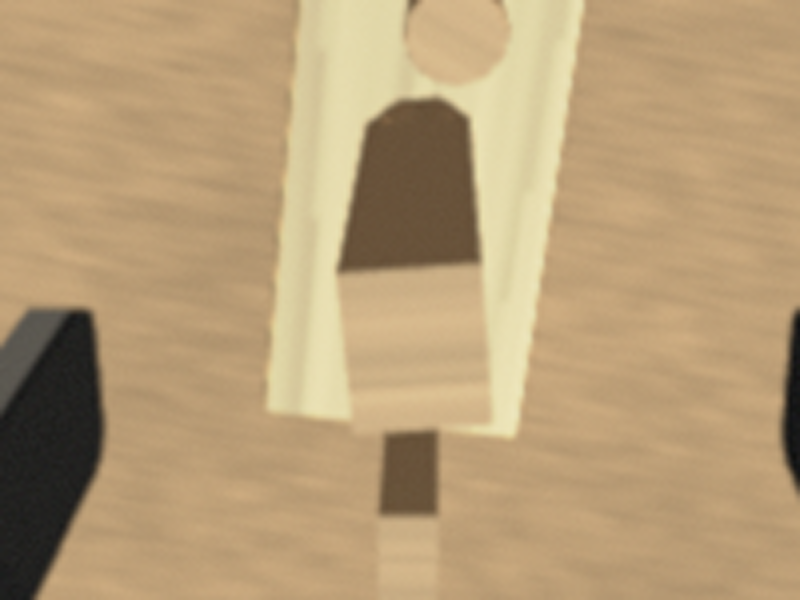

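The wedge's top face has crop corners (337,272), (481,263), (492,423) and (355,433). The dowel is above it at (457,40) and the slip below it at (408,550).

```bash
python3 - <<'E'
from h import *
c=load("w3");T=T_of(c)
q=np.array([ray(c,T,(x/4+168,y/4+182),.138)[:2] for x,y in [(337,272),(481,263),(492,423),(355,433)]])
n=np.linalg.norm; an=lambda v:np.rad2deg(np.arctan2(v[1],v[0]))
print(q.mean(0),n(q[1]-q[0]),n(q[2]-q[3]),n(q[3]-q[0]),n(q[2]-q[1]),"ang",an(q[1]-q[0]),an(q[2]-q[3]),an(q[3]-q[0])+90,an(q[2]-q[1])+90)
m=q.mean(0); A=(an(q[1]-q[0])+an(q[2]-q[3])+an(q[3]-q[0])+an(q[2]-q[1])+180)/4; print(A)
step([m[0],m[1],.107],np.deg2rad(A))
E
```

```text
[0.54289912 0.34007205] 0.03130620904584314 0.031175575423975234 0.04006731051899459 0.03960722205188611 ang 105.16978779657589 106.01362868456928 105.67794622725991 105.48997852361254
105.5878353080044
t 3.9 p [0.4891 0.3333 0.2405] F [-0.1089  0.0093  0.4807] op 0.9946505686002842
shift [ 0.4505  1.1126 -0.0332] turn [-0.     -0.0119 -0.    ]
shift in goal frame (turn first) [ 0.4465  1.1127 -0.0663]
```

Call:
{"name": "send_rows", "arguments": {
  "plan": [
    [[0,0,0],[0,-0.0119,0]],
    [[0.223,0,-0.033],[0,0,0]],
    [[0.223,0,-0.033],[0,0,0]],
    [[0,0.2,0],[0,0,0]],
    [[0,0.3,0],[0,0,0]],
    [[0,0.3,0],[0,0,0]],
    [[0,0.2,0],[0,0,0]],
    [[0,0.11,0],[0,0,0]],
    [[0,0,0],[0,0,0]],
    [[0,0,0],[0,0,0]]
  ]
}}

```text
time: 4.9
eef_pos: [0.5454, 0.3367, 0.1085]
tcp_rot: [-0.701, -0.094, 0.093, 0.701]
contact_force: [0.5, -0.5, 0.6]
opening: 1.004
```

Call:
{"name": "send_rows", "arguments": {
  "plan": [
    [[0,0,0],[0,0,0]],
    [[0,0,0],[0,0,0]],
    [[0,0,0],[0,0,0]],
    [[0,0,0],[0,0,0]],
    [[0,0,0],[0,0,0]],
    [[0,0,0],[0,0,0]],
    [[0,0,0],[0,0,0]],
    [[0,0,0],[0,0,0]]
  ],
  "gripper": 1,
  "grip_force": 60
}}

```text
time: 5.7
eef_pos: [0.5453, 0.3371, 0.1084]
tcp_rot: [-0.7, -0.095, 0.093, 0.701]
contact_force: [-1.6, 0.7, 5.6]
opening: 0.369
```

```bash
python3 -c "
from h import *
step([.54290,.34007,.107],np.deg2rad(105.6))"
```

```text
t 5.7 p [0.5453 0.3371 0.1084] F [-1.564   0.6811  5.5969] op 0.3689848501130046
shift [-0.013   0.0113  0.0296] turn [-0.0001 -0.0009  0.0003]
shift in goal frame (turn first) [-0.0128  0.0113  0.0297]
```

Call:
{"name": "send_rows", "arguments": {
  "plan": [
    [[0,-0.1,0],[0,0,0]],
    [[0,-0.2,0],[0,0,0]],
    [[0,-0.3,0],[0,0,0]],
    [[0,-0.3,0],[0,0,0]],
    [[0,-0.3,0],[0,0,0]],
    [[0,-0.1,0],[0,0,0]],
    [[0,0,0],[0,0.0225,0]],
    [[0,0,0],[0,0.0225,0]],
    [[0,0,0],[0,0.0225,0]],
    [[0,0,0],[0,0.0225,0]],
    [[0,0,0],[0,0,0]]
  ]
}}

```text
time: 6.8
eef_pos: [0.5439, 0.3359, 0.261]
tcp_rot: [0.7, -0.106, 0.104, -0.698]
contact_force: [0.3, -0.8, -0.5]
opening: 0.368
```

```bash
python3 -c "
from h import *
step([.5724,.0617,.22],np.deg2rad(73.3))"
```

```text
t 6.8 p [0.5439 0.3359 0.261 ] F [ 0.2856 -0.8269 -0.476 ] op 0.36828126170607417
shift [ 0.9006  0.3453 -2.1131] turn [ 0.0005 -0.0012 -0.0004]
shift in goal frame (turn first) [ 0.8841  0.3416 -2.1207]
```

Call:
{"name": "send_rows", "arguments": {
  "plan": [
    [[0,0,0],[0,-0.0012,0]],
    [[0.11,0,-0.265],[0,0,0]],
    [[0.11,0,-0.265],[0,0,0]],
    [[0.11,0,-0.265],[0,0,0]],
    [[0.11,0,-0.265],[0,0,0]],
    [[0.11,0,-0.265],[0,0,0]],
    [[0.11,0,-0.265],[0,0,0]],
    [[0.11,0,-0.265],[0,0,0]],
    [[0.114,0,-0.265],[0,0,0]],
    [[0,0.17,0],[0,0,0]],
    [[0,0.17,0],[0,0,0]],
    [[0,0,0],[0,0,0]]
  ]
}}

```text
time: 8.0
eef_pos: [0.571, 0.062, 0.2185]
tcp_rot: [0.7, -0.105, 0.099, -0.699]
contact_force: [0.1, -0.1, -2.3]
opening: 0.367
```

Call:
{"name": "send_rows", "arguments": {
  "plan": [
    [[0,0,0],[0,0,0]],
    [[0,0,0],[0,0,0]]
  ]
}}

```text
time: 8.2
eef_pos: [0.5739, 0.0626, 0.2238]
tcp_rot: [-0.7, 0.101, -0.103, 0.7]
contact_force: [0.0, 0.3, -0.2]
opening: 0.364
```

```bash
python3 -c "
from h import *
step([.5724,.0617,.22],np.deg2rad(73.3))
c=snap('w4'); d=snap('s4','scene'); e=snap('d4','side')
P=np.array([.57,.06,.11])
out=[]
for q in (d,e):
    u,v=map(int,proj(q,P)); out.append(cv2.resize(q['img'][v-50:v+50,u-65:u+65],None,fx=3,fy=3,interpolation=cv2.INTER_CUBIC)); print(u-65,v-50)
w=cv2.resize(c['img'][100:400,80:480],(390,300)); 
cv2.imwrite('pics/m4.png',np.vstack([np.hstack(out),np.hstack([w,w*0])]))
cv2.imwrite('pics/m4.png',np.hstack(out))
"
```

```text
t 8.2 p [0.5739 0.0626 0.2238] F [ 0.046   0.2804 -0.2386] op 0.3638209402859206
shift [-0.0099  0.0316 -0.0109] turn [-0.0001  0.0002  0.0003]
shift in goal frame (turn first) [-0.0098  0.0317 -0.0109]
278 173
226 112
```

View pics/m4.png

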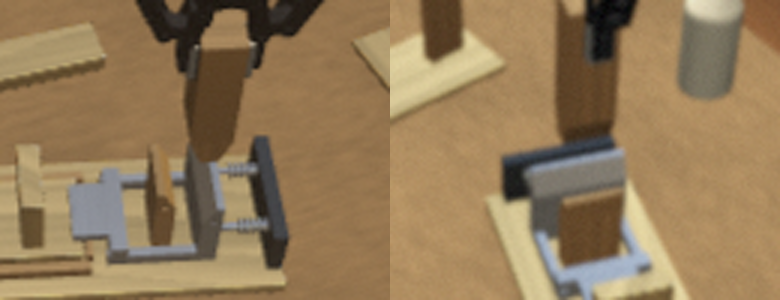

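The wedge hangs upright in the jaws above the jig, with its foot at scene (349,226) and side (290,158). I will check the foot's offset against the slot.

```bash
python3 -c "
from h import *
for n,p in (('s4',[(197,157),(227,162),(213,160)]),('d4',[(558,132),(583,143),(610,138)])):
    c=load(n)
    for x,y in p:
        uv=(x/3+278,y/3+173) if n=='s4' else ((x-390)/3+226,y/3+112)
        print(n,ray(c,T_of(c),uv,.1234)[:2])
# predicted foot corners in scene
u=np.array([.2874,.9578]);v=np.array([.9578,-.2874]);m=np.array([.5739,.0626])-.0015*v
for n,f in (('s4',(278,173,0)),('d4',(226,112,390))):
  for a in (-.007,.007):
    for b in (-.02,.02):
      q=proj(load(n),np.append(m+a*u+b*v,.1234)); print(n,a,b,(q[0]-f[0])*3+f[2],(q[1]-f[1])*3)
"
```

```text
s4 [0.58383457 0.05258054]
s4 [0.5956539  0.07168164]
s4 [0.59042809 0.06265485]
d4 [0.55480995 0.07772331]
d4 [0.56408005 0.05608021]
d4 [0.58543864 0.04945512]
s4 -0.007 -0.02 190.7914407901668 121.18745931359189
s4 -0.007 0.02 197.73914257709538 163.63212950891102
s4 0.007 -0.02 209.02989182459135 120.36640403659013
s4 0.007 0.02 216.4381380606452 162.78081728524464
d4 -0.007 -0.02 565.2876304326041 144.57417700117122
d4 -0.007 0.02 613.4826152304372 135.33952377704588
d4 0.007 -0.02 560.0962821132096 133.33150085216684
d4 0.007 0.02 607.9211396407334 124.26579127960125
```

Call:
{"name": "send_rows", "arguments": {
  "plan": [
    [[-0.01,0,-0.011],[0,0,0]],
    [[0,0.15,0],[0,0,0]],
    [[0,0.15,0],[0,0,0]],
    [[0,0.06,0],[0,0,0]],
    [[0,0.04,0],[0,0,0]],
    [[0,0.04,0],[0,0,0]],
    [[0,0.04,0],[0,0,0]],
    [[0,0.0,0],[0,0,0]],
    [[0,0,0],[0,0,0]]
  ],
  "gripper": 1,
  "grip_force": 100
}}

```text
time: 9.25
eef_pos: [0.573, 0.0605, 0.1665]
tcp_rot: [0.7, -0.101, 0.104, -0.699]
contact_force: [0.1, -5.0, 4.8]
opening: 0.363
```

```bash
python3 -c "
from h import *
step([.5724,.0617,.1124],np.deg2rad(73.3))"
```

```text
t 9.25 p [0.573  0.0605 0.1665] F [ 0.0671 -5.0076  4.8077] op 0.363202757236472
shift [-0.0098  0.4509  0.0088] turn [0.0002 0.0001 0.0007]
shift in goal frame (turn first) [-0.008   0.451   0.0083]
```

Call:
{"name": "send_rows", "arguments": {
  "plan": [
    [[0,0.04,0],[0,0,0]],
    [[0,0.04,0],[0,0,0]],
    [[0,0.04,0],[0,0,0]],
    [[0,0.04,0],[0,0,0]],
    [[0,0,0],[0,0,0]]
  ]
}}

```text
time: 9.75
eef_pos: [0.5722, 0.0607, 0.1462]
tcp_rot: [0.7, -0.102, 0.103, -0.699]
contact_force: [-1.1, -5.4, 3.0]
opening: 0.363
```

Call:
{"name": "send_rows", "arguments": {
  "plan": [
    [[0,0.04,0],[0,0,0]],
    [[0,0.04,0],[0,0,0]],
    [[0,0.04,0],[0,0,0]],
    [[0,0.04,0],[0,0,0]],
    [[0,0.04,0],[0,0,0]],
    [[0,0,0],[0,0,0]]
  ]
}}

```text
time: 10.35
eef_pos: [0.571, 0.0609, 0.1206]
tcp_rot: [0.7, -0.103, 0.102, -0.699]
contact_force: [-0.4, -5.0, -1.9]
opening: 0.363
```

Call:
{"name": "send_rows", "arguments": {
  "plan": [
    [[0,0.025,0],[0,0,0]],
    [[0,0.02,0],[0,0,0]],
    [[0,0.02,0],[0,0,0]],
    [[0,0.01,0],[0,0,0]],
    [[0,0,0],[0,0,0]]
  ]
}}

```text
time: 10.85
eef_pos: [0.5713, 0.0609, 0.1125]
tcp_rot: [0.7, -0.103, 0.102, -0.699]
contact_force: [-0.4, -6.3, 1.6]
opening: 0.364
```

Call:
{"name": "send_rows", "arguments": {
  "plan": [
    [[0,0.012,0],[0,0,0]],
    [[0,0.012,0],[0,0,0]],
    [[0,0.012,0],[0,0,0]],
    [[0,0,0],[0,0,0]],
    [[0,0,0],[0,0,0]]
  ]
}}

```text
time: 11.35
eef_pos: [0.5719, 0.0609, 0.1124]
tcp_rot: [0.7, -0.103, 0.102, -0.699]
contact_force: [-8.6, -5.5, 18.3]
opening: 0.367
```

Call:
{"name": "send_rows", "arguments": {
  "plan": [
    [[0,-0.01,0],[0,0,0]],
    [[0,0,0],[0,0,0]],
    [[0,0,0],[0,0,0]],
    [[0,0,0],[0,0,0]],
    [[0,0,0],[0,0,0]]
  ],
  "gripper": 0.45
}}

```text
time: 11.85
eef_pos: [0.5715, 0.0618, 0.109]
tcp_rot: [-0.699, 0.103, -0.102, 0.7]
contact_force: [-0.5, -1.2, 0.3]
opening: 0.547
```

```bash
python3 -c "
from h import *
step([.5724,.0617,.21],np.deg2rad(73.3))"
```

```text
t 11.85 p [0.5715 0.0618 0.109 ] F [-0.5457 -1.1746  0.295 ] op 0.5467887124420769
shift [ 0.0068 -0.8417  0.0019] turn [-0.0001 -0.     -0.0002]
shift in goal frame (turn first) [ 0.0076 -0.8417  0.0016]
```

Call:
{"name": "send_rows", "arguments": {
  "plan": [
    [[0,-0.1,0],[0,0,0]],
    [[0,-0.2,0],[0,0,0]],
    [[0,-0.3,0],[0,0,0]],
    [[0,-0.25,0],[0,0,0]],
    [[0,0,-0.25],[0,0,0]],
    [[0,0,-0.37],[0,0,0]],
    [[-0.2,0,-0.2],[0,0,0]],
    [[-0.2,0,-0.2],[0,0,0]],
    [[0,0,0],[0,0,0]],
    [[0,0,0],[0,0,0]]
  ],
  "gripper": 0
}}

```text
time: 12.85
eef_pos: [0.4907, -0.0423, 0.2126]
tcp_rot: [-0.7, 0.102, -0.104, 0.7]
contact_force: [0.6, -0.8, -0.5]
opening: 1.0
```

```bash
python3 -c "
from h import *
step([.534,-.0611,.062],np.deg2rad(73.3))
c=snap('w5'); s=snap('s5','scene')
a=cv2.resize(s['img'][205:280,255:385],None,fx=4.5,fy=4.5,interpolation=cv2.INTER_CUBIC)
b=cv2.resize(c['img'],None,fx=1.045,fy=1.045)[:, :585]
for n,P in (('fin',[.534,-.0611,.086]),('slot',[.5688,.0549,.087])): print(n,proj(c,np.array(P)))
b=cv2.resize(c['img'][140:360,180:470],(585,444),interpolation=cv2.INTER_CUBIC)
cv2.imwrite('pics/m5.png',cv2.resize(np.vstack([a,b]),None,fx=.77,fy=.77))
"
```

```text
t 12.85 p [ 0.4907 -0.0423  0.2126] F [ 0.5825 -0.7618 -0.4994] op 1.0000945288363505
shift [ 0.3879  1.2559 -0.0469] turn [-0.0001 -0.0002  0.0003]
shift in goal frame (turn first) [ 0.3904  1.2551 -0.0468]
fin [np.float64(272.7649026917525), np.float64(249.83770010972202)]
slot [np.float64(399.7287548892393), np.float64(250.02963193731196)]
```

View pics/m5.png

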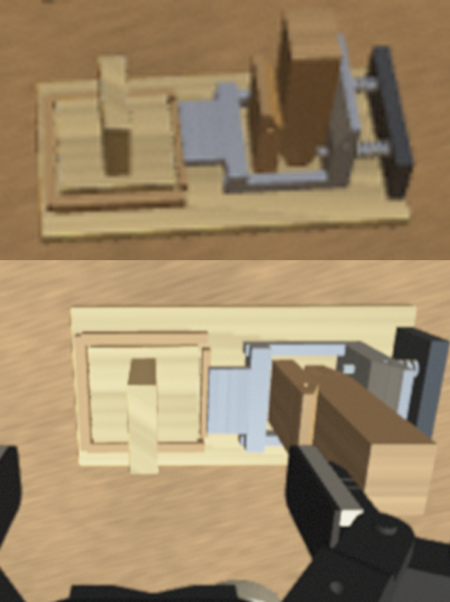

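The latch is open, with its lip clear of the bracket's foot, and the wedge stands home by itself. The fin top at wrist (272,248) matches the predicted (273,250), so I will grip the fin.

Call:
{"name": "send_rows", "arguments": {
  "plan": [
    [[0.195,0,-0.0235],[0,0,0]],
    [[0.195,0,-0.0235],[0,0,0]],
    [[0,0.2,0],[0,0,0]],
    [[0,0.3,0],[0,0,0]],
    [[0,0.3,0],[0,0,0]],
    [[0,0.2,0],[0,0,0]],
    [[0,0.15,0],[0,0,0]],
    [[0,0.1,0],[0,0,0]],
    [[0,0,0],[0,0,0]],
    [[0,0,0],[0,0,0]]
  ]
}}

```text
time: 13.95
eef_pos: [0.5347, -0.0607, 0.0622]
tcp_rot: [0.7, -0.102, 0.103, -0.7]
contact_force: [0.0, -0.2, 0.3]
opening: 1.002
```

```bash
python3 -c "
from h import *
step([.534,-.0611,.062],np.deg2rad(73.3))"
```

```text
t 13.95 p [ 0.5347 -0.0607  0.0622] F [ 0.0341 -0.1972  0.3478] op 1.001856028642399
shift [-0.0048  0.0016 -0.005 ] turn [-0.      0.0001  0.0002]
shift in goal frame (turn first) [-0.0048  0.0016 -0.005 ]
```

Call:
{"name": "send_rows", "arguments": {
  "plan": [
    [[0,0,0],[0,0,0]],
    [[0,0,0],[0,0,0]],
    [[0,0,0],[0,0,0]],
    [[0,0,0],[0,0,0]],
    [[0,0,0],[0,0,0]],
    [[0,0,0],[0,0,0]],
    [[0,0,0],[0,0,0]],
    [[0,0,0],[0,0,0]],
    [[0,0,0],[0,0,0]]
  ],
  "gripper": 1,
  "grip_force": 50
}}

```text
time: 14.85
eef_pos: [0.5342, -0.061, 0.0621]
tcp_rot: [0.7, -0.102, 0.103, -0.7]
contact_force: [-0.6, -0.9, 3.8]
opening: 0.206
```

Call:
{"name": "send_rows", "arguments": {
  "plan": [
    [[0,-0.04,0],[0,0,0]],
    [[0,-0.06,0],[0,0,0]],
    [[0,-0.1,0],[0,0,0]],
    [[0,-0.15,0],[0,0,0]],
    [[0,-0.2,0],[0,0,0]],
    [[0,-0.2,0],[0,0,0]],
    [[0,-0.15,0],[0,0,0]],
    [[0,0,0],[0,0,0]]
  ]
}}

```text
time: 15.65
eef_pos: [0.5356, -0.0613, 0.1735]
tcp_rot: [0.7, -0.1, 0.105, -0.699]
contact_force: [1.2, -0.0, -0.6]
opening: 0.205
```

```bash
python3 - <<'E'
from h import *
# tray from scene0 rim corners, side check via blue mask centroid
for n in ('scene0','side0'):
    c=load(n); im=c['img'].astype(int); m=((im[...,0]>110)&(im[...,2]<60)&(im[...,1]<110)).astype(np.uint8)
    k,l,st,ce=cv2.connectedComponentsWithStats(m)
    for i in range(1,k):
        if st[i,4]>2000:
            h=cv2.findContours((l==i).astype(np.uint8),0,2)[0][0]; q=cv2.boxPoints(cv2.minAreaRect(h)); ap=cv2.approxPolyDP(cv2.convexHull(h),6,True)[:,0]
            P=np.array([ray(c,T_of(c),p,.014)[:2] for p in ap]); print(n,st[i],P.round(3).tolist(),P.mean(0))
step([.539,-.341,.16],np.deg2rad(80))
E
```

```text
scene0 [ 141  252   72   67 3528] [[0.474, -0.255], [0.616, -0.277], [0.595, -0.429], [0.459, -0.405]] [ 0.53609601 -0.34162293]
side0 [ 336  275  105   92 4517] [[0.615, -0.278], [0.591, -0.429], [0.448, -0.409], [0.469, -0.256]] [ 0.53077554 -0.34286389]
t 15.65 p [ 0.5356 -0.0613  0.1735] F [ 1.1568 -0.0346 -0.5901] op 0.20537171628977852
shift [ 0.6956  0.1174 -2.2247] turn [ 0.0001 -0.0186  0.0011]
shift in goal frame (turn first) [ 0.4323  0.1127 -2.2908]
```

Call:
{"name": "send_rows", "arguments": {
  "plan": [
    [[0,0,0],[0,-0.0186,0]],
    [[0.05,0,-0.2],[0,0,0]],
    [[0.05,0,-0.32],[0,0,0]],
    [[0.05,0,-0.32],[0,0,0]],
    [[0.05,0,-0.32],[0,0,0]],
    [[0.05,0,-0.32],[0,0,0]],
    [[0.05,0,-0.32],[0,0,0]],
    [[0.05,0,-0.3],[0,0,0]],
    [[0.05,0,-0.2],[0,0,0]],
    [[0,0,0],[0,0,0]],
    [[0,0,0],[0,0,0]]
  ]
}}

```text
time: 16.75
eef_pos: [0.5324, -0.3407, 0.1681]
tcp_rot: [-0.704, 0.063, -0.061, 0.705]
contact_force: [-0.5, 0.6, -3.2]
opening: 0.203
```

```bash
python3 - <<'E'
from h import *
step([.535,-.342,.056],np.deg2rad(80))
c=snap('s6','scene'); w=snap('w6')
a=cv2.resize(c['img'][170:350,100:400],(780,468),interpolation=cv2.INTER_CUBIC)
cv2.imwrite('pics/m6.png',a)
E
```

```text
t 16.75 p [ 0.5324 -0.3407  0.1681] F [-0.532   0.6261 -3.244 ] op 0.20276027641349356
shift [ 0.0258  0.934  -0.0088] turn [-0.0003 -0.0002 -0.0004]
shift in goal frame (turn first) [ 0.0235  0.9341 -0.007 ]
```

View pics/m6.png

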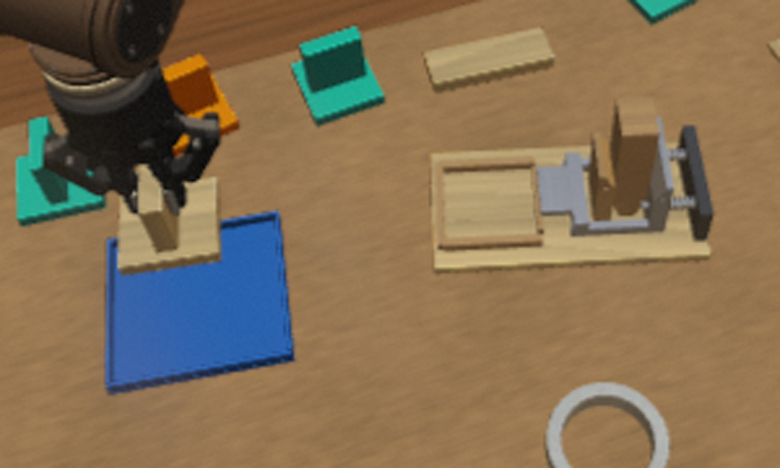

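The bracket hangs level in the jaws over the tray, and the wedge is still in the jig with the latch open. I will lower it.

Call:
{"name": "send_rows", "arguments": {
  "plan": [
    [[0.0235,0.1,-0.007],[0,0,0]],
    [[0,0.2,0],[0,0,0]],
    [[0,0.25,0],[0,0,0]],
    [[0,0.2,0],[0,0,0]],
    [[0,0.1,0],[0,0,0]],
    [[0,0.05,0],[0,0,0]],
    [[0,0.03,0],[0,0,0]],
    [[0,0,0],[0,0,0]],
    [[0,0,0],[0,0,0]]
  ]
}}

```text
time: 17.75
eef_pos: [0.5366, -0.3429, 0.0594]
tcp_rot: [0.705, -0.061, 0.062, -0.704]
contact_force: [-0.4, 0.2, -0.5]
opening: 0.205
```

```bash
python3 -c "
from h import *
step([.535,-.342,.0541],np.deg2rad(80))"
```

```text
t 17.75 p [ 0.5366 -0.3429  0.0594] F [-0.3791  0.2114 -0.4867] op 0.20472568512787528
shift [-0.0144  0.0442  0.0051] turn [0.0002 0.     0.0003]
shift in goal frame (turn first) [-0.0143  0.0442  0.0051]
```

Call:
{"name": "send_rows", "arguments": {
  "plan": [
    [[0,0.015,0],[0,0,0]],
    [[0,0.015,0],[0,0,0]],
    [[0,0.012,0],[0,0,0]],
    [[0,0.005,0],[0,0,0]],
    [[0,0,0],[0,0,0]],
    [[0,0,0],[0,0,0]]
  ]
}}

```text
time: 18.35
eef_pos: [0.5361, -0.3427, 0.0541]
tcp_rot: [0.705, -0.061, 0.062, -0.704]
contact_force: [-2.7, 1.6, 4.7]
opening: 0.203
```

Call:
{"name": "send_rows", "arguments": {
  "plan": [
    [[0,0,0],[0,0,0]],
    [[0,0,0],[0,0,0]],
    [[0,0,0],[0,0,0]],
    [[0,0,0],[0,0,0]],
    [[0,0,0],[0,0,0]],
    [[0,0,0],[0,0,0]]
  ],
  "gripper": 0.3
}}

```text
time: 18.95
eef_pos: [0.5358, -0.3423, 0.0523]
tcp_rot: [-0.704, 0.062, -0.062, 0.704]
contact_force: [-0.3, -0.2, 0.7]
opening: 0.7
```

Call:
{"name": "send_rows", "arguments": {
  "plan": [
    [[0,-0.1,0],[0,0,0]],
    [[0,-0.2,0],[0,0,0]],
    [[0,-0.3,0],[0,0,0]],
    [[0,-0.3,0],[0,0,0]],
    [[0,-0.3,0],[0,0,0]],
    [[0,-0.1,0],[0,0,0]],
    [[-0.3,0,0],[0,0,0]],
    [[-0.3,0,0],[0,0,0]],
    [[0,0,0],[0,0,0]],
    [[0,0,0],[0,0,0]]
  ]
}}

```text
time: 19.95
eef_pos: [0.4644, -0.3296, 0.208]
tcp_rot: [-0.704, 0.062, -0.062, 0.705]
contact_force: [1.4, -0.0, 0.2]
opening: 0.7
```

```bash
python3 - <<'E'
from h import *
step([.535,-.342,.0541],np.deg2rad(80))
c=snap('s7','scene')
cv2.imwrite('pics/m7.png',cv2.resize(c['img'][170:350,100:400],(780,468),interpolation=cv2.INTER_CUBIC))
E
```

```text
t 19.95 p [ 0.4644 -0.3296  0.208 ] F [ 1.351  -0.0253  0.1615] op 0.7000014701418469
shift [0.5976 1.2821 0.0002] turn [-0.0001 -0.0001 -0.    ]
shift in goal frame (turn first) [0.5975 1.2822 0.0001]
```

View pics/m7.png

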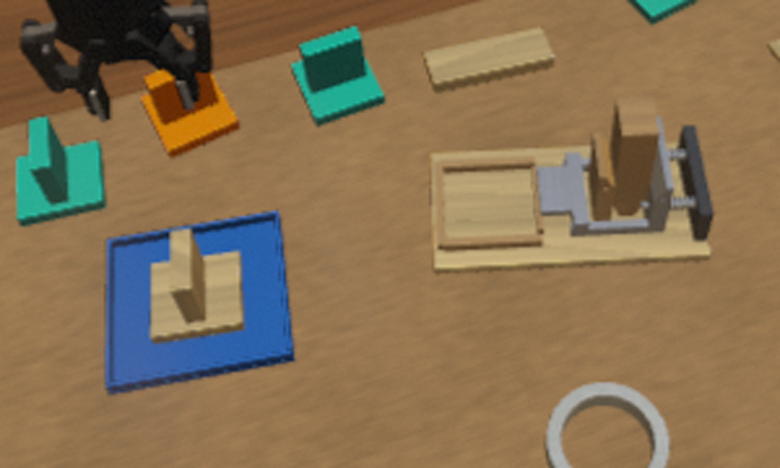

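The bracket stands on its foot in the middle of the tray, at crop (197,290). The wedge is still home in the jig, at crop (635,160), the nest is empty, and the gripper touches nothing.

```bash
python3 -c "
from plant import *
print(sign_off())"
```

```text
the job is handed in; nothing more can be done
None
```

The job is done and handed in at about 20 s of the 64 s allowed. I pressed the thick wedge, the middle prop, fully home and let go. It met the floor at 18 N at the expected height, and the latch stayed open with its lip clear of the bracket's foot. I then lifted the wooden bracket straight out and set it down in the blue tray.

- **Last picture:** The bracket stands upright on its foot in the middle of the tray. The wedge is still in the jig holding the latch open, and the gripper is clear of everything.
- **Disagreement:** Before insertion, the scene and side cameras put the wedge's foot about 2 mm off where the wrist camera and arm pose implied. That is within the stated calibration error, and the wedge went in without trouble.
- **Failed checks:** None.

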